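# Set the soldering heat by clicks and switch on

## Robot

A 6-joint arm with a two-finger parallel gripper is mounted at the origin on the work surface. World frame = base frame: x ahead of the robot, y to its left, z up, the work surface at z = 0. Lengths are in m, angles in rad, forces in N, time in s.
With the tool pointing down it reaches from about 0.35 to 0.775 m from the base axis. Payload 5.5 kg.
Tool frame: the origin (TCP) lies midway between the tips of the shut fingers; the grasp point (between the pads) lies grasp_offset behind it (grasp_offset is the distance from the TCP to the grasp point, in m); z points along the fingers, y is the line along which they close (so a half turn about z gives the same grasp; the last joint's range is limited). The gripper opens to 85 mm and grips with 20 to 120 N. Pads are 22 mm wide; open, the fingers measure 114 mm over their backs; the gripper's body (76 mm by 85 mm) begins 54 mm behind the grasp point. The pads swing forward as they close: fully open they stand 13 mm farther back than shut.
Start: joints at [-1.336, 0.313, 0.046, 1.304, 0, 1.431], TCP at [0.21, -0.535, 0.231] pointing down, gripper open.
Joint ranges: [-2.76, 2.76], [-0.86, 1.69], [-1.03, 1.26], [-2.2, 2.34], [-1.47, 1.5], [-3.14, 3.14]. Speed limits (rad/s): [2.57, 2.57, 3.14, 3.14, 3.14, 3.14].

## Interface

Orientations are given as a unit quaternion [w, x, y, z].
In Python, from workcell import * gives the robot as it stands.
- The arm moves only by the tool step_arm, never from a script. Its argument "deltas" is a list of rows, each a list of 7 numbers: the shift along the world's x, y, z in mm, then the turn, a rotation vector about the world's x, y, z in degrees, then the gripper's target within -1 to 1 (fully open at 1, half-way at 0, shut at -1). A call has 1 to 5 rows; each row shifts and turns the commanded pose from where the row before left it; what a row does not reach is not made up. A row lasts 1/10 s, in which the tool goes at most 50 mm and 8.59 degrees, less where a joint would pass 70% of its speed; a pose out of reach is approached as far as the arm can. A call is refused whole if a number of a shift passes 50 or a number of a turn 8.59, either way. A call with a gripper value outside its range is refused whole. The fingers move at their own pace and stop on an object; "newtons" is the grip in N (left out, the last holds). Time passes only in rows, so rows that do not move let the fingers close. It gives the time, the measured TCP pose, the force, the opening and the grip force at its end, in the units of the state.
- get_state(): the state, without advancing time (a new reading comes with each control period).
- read_camera(name): name is "scene" or "top"; returns a dict with "image" (420x560x3 uint8, red, green, blue), "z_map" (420x560 float32, m along the optical axis (not along the pixel's ray), 0 where there is no reading), "K" (3x3 intrinsics, pixels), "world_from_camera" (4x4, takes a point from camera to world coordinates). Camera axes: x right, y down, z forward; pixel columns grow to the right and rows downward; lengths in m; the calibration is good to about 2 mm. A picture is of the moment at which its call begins.
- hand_in(): hands the job in; it is judged then, once.
The state is a dict: "clock": time; "joint_pos": joint angles; "qvel": joint speeds; "tau": joint torques, N m; "tcp_pos": TCP position; "orientation": TCP orientation; "wrist_force": force on the tool from outside, world axes, zero at the start; "ft_torque": the same for the moment, N m; "finger_gap": finger opening in m; "grip_force": force on a finger pad.
Only numpy, scipy, OpenCV 4.12 (cv2) and the standard library are available. Lean on these libraries where they do the work, as an engineer would, in place of code of your own. Each camera call takes 0.05 s, during which the arm holds its last target. There are 200 camera calls.

## Task

Get the soldering iron's heat controller ready: with the fingertips only, push its lever-shaped selector gently round clockwise, click by click, to setting 5 (the fifth click from the off stop) without ever going past it, and leave it resting in that click. Then press the push button on the same box fully down and let it go. Do not grip or squeeze the selector, and leave the fan's controls and everything else on the bench as they are.

Things in the scene. Friction and masses are not known exactly. Their poses are not given: they have to be found in the camera images.
- heat_controller: heat controller of the soldering iron: grey metal box fixed to the bench, 160 mm (own x) x 200 mm (own y) x 70 mm tall, the larger of two control boxes, with a black lever-shaped selector and a white push button on its flat top. Origin at the centre of its underside, own z up, own -x its front (towards the robot at yaw 0; yaw varies by 0.3 rad either way)
- selector_axis (a point): point on the selector's turning axis, level with the box's top (70 mm above the bench), at own x +10, y +35 mm of the heat controller. The top around it is flat, with only printed white marks 56 mm from the axis: a short bar at off and a dot at each of the settings 1 to 7
- pointer: black selector handle: round hub of 18 mm radius, 28 mm tall, with one arm that has a white line on top. Origin on the turning axis level with the box's top; own x along the arm, z up. The arm reaches 50 mm from the axis, is 12 mm wide and spans 4 to 26 mm above the box's top. It only turns. Pushed on the arm's side 35 mm from the axis it takes about 2 N to go from click to click
- pointer_end (a point): top of the outer end of the selector's arm, 50 mm from the axis, 26 mm above the box's top
- selector (a joint): turn of the selector, rad: 0 at off (anticlockwise end stop; arm 105 degrees anticlockwise, from above, of the controller's own +x), growing clockwise from above; a click every 30 degrees: setting n at n x 0.524, setting 7 at the clockwise end stop. Past half way between two clicks it snaps on to the next; released, it stays in its click. Starts at off, 1 or 2
- start (a joint): travel of the heat controller's push button in m: 0 released, 0.006 fully down; sprung, about 1.5 N to begin and 5 N fully down; it rises again when released. It counts as pressed from 4 mm
- start_top (a point): centre of the top of that push button: white cap of 28 mm diameter, 22 mm above the box's top when released, in a black round collar of 44 mm diameter and 12 mm height; lies at own x -10, own y -60 mm of the heat controller
- fan_controller: the other, smaller control box (fume fan), grey, fixed, 130 x 150 x 58 mm, with a small symmetric bar knob and a small button on top; not to be operated. Origin at the centre of its underside. The two boxes may change places
- fan_knob (a joint): turn of the fan's knob, rad, 0 at the start; knob up to 44 mm above its box's top
- fan_start (a joint): travel of the fan's button, m, 0 released
- solder_spool: solder spool, white-flanged reel on end, 60 mm diameter, 44 mm tall; loose, to be left where it is
- flux_jar: small jar with lid, 52 mm diameter, 65 mm tall; loose, to be left where it is
- pin_tin: small open steel bowl, 64 mm diameter, 35 mm tall; loose, to be left where it is
- flux_brush: broad flux brush lying flat, 170 mm long; origin near its middle, on its underside; loose, to be left where it is
- glass_piece: cut piece of green glass lying flat, 90 x 60 x 6 mm; loose, to be left where it is
- foil_roll: roll of copper foil lying flat, a ring of 72 mm diameter, 20 mm tall; loose, to be left where it is
- bench_hammer: small hammer lying flat, 240 mm long; loose, to be left where it is

How it is judged:
By the outcome, as a careful person would: the job done as asked, in the order asked, and still so for the second after the job is handed in, with the robot touching nothing.
It also fails if it takes over 48 s, if anything falls off the work surface, if the arm or the gripper's body presses on something with over 40 N, if the wrist force passes 120 N, or if a joint passes its speed limit or range.

## Working session

There is one attempt and no reset: what is moved stays moved. The work goes in short steps, Python scripts to look and compute and a tool call to move; the robot and the scene stay as the last step left them, time stands still between calls to the robot, and variables do not carry over. Pictures are saved under pics/ and viewed, at most 10 in all, crops included, and the job is handed in when it is done.

Besides the shell and the picture viewer there is one more tool, called after ">>>" as name([rows], argument=value, ...), one row to a line, values as JSON. step_arm: Moves the arm, as the interface text tells. Its arguments: {"type":"object","properties":{"deltas":{"type":"array","items":{"type":"array","items":{"type":"number"}}},"newtons":{"type":"number"}},"required":["deltas"]}

```bash
mkdir -p pics; cat > h.py <<'E'
from workcell import *
import numpy as np, cv2
def shot(n):
    c=read_camera(n); return c
def save(c,f,box=None,s=1):
    im=c["image"][:,:,::-1]
    if box: im=im[box[1]:box[3],box[0]:box[2]]
    cv2.imwrite("pics/"+f,cv2.resize(im,None,fx=s,fy=s,interpolation=cv2.INTER_CUBIC))
def px(c,u,v,z=None):
    K=c["K"];T=c["world_from_camera"];d=np.array([(u-K[0,2])/K[0,0],(v-K[1,2])/K[1,1],1])
    if z is None: k=c["z_map"][int(round(v)),int(round(u))]
    else: k=(z-T[2,3])/(T[:3,:3]@d)[2]
    return T[:3,:3]@(d*k)+T[:3,3]
E
python3 - <<'E'
from h import *
c=shot("top"); save(c,"top.png",None,1.42); np.savez("top.npz",**c)
print(get_state()); print(c["K"],c["world_from_camera"])
# box-top mask
K=c["K"];T=c["world_from_camera"];v,u=np.mgrid[:420,:560]
d=np.stack([(u-K[0,2])/K[0,0],(v-K[1,2])/K[1,1],np.ones(u.shape)],-1)
P=(d*c["z_map"][...,None])@T[:3,:3].T+T[:3,3]
for z in(.07,.058):
    m=((abs(P[...,2]-z)<.004)&(c["z_map"]>0)).astype(np.uint8)
    n,l,s,ce=cv2.connectedComponentsWithStats(m)
    for i in range(1,n):
        if s[i,4]>400:
            q=P[l==i][:,:2].astype(np.float32); print(z,s[i],cv2.minAreaRect(q*1000))
E
```

```text
{'clock': 0.05, 'joint_pos': array([-1.33559394e+00,  3.14012710e-01,  4.50150762e-02,  1.30357396e+00,
       -3.23599857e-05,  1.43118346e+00]), 'qvel': array([-0.00158301, -0.00011819,  0.00042493,  0.00117702,  0.00093904,
       -0.00058092]), 'tau': array([ 4.98563109e-03, -4.82158148e+01,  2.99546760e+01,  1.33688343e-02,
       -6.97064252e-05,  1.87490429e-05]), 'tcp_pos': array([ 0.21036914, -0.53461597,  0.2304166 ]), 'orientation': array([-8.85846357e-04,  9.82490138e-01,  1.86312481e-01, -5.85695638e-05]), 'wrist_force': array([ 0.66783728, -0.29864663,  0.12950716]), 'ft_torque': array([-0.00295372, -0.02855846,  0.01272094]), 'grip_force': 0.0, 'finger_gap': 0.08563791892864303}
[[391.56459138   0.         276.93667496]
 [  0.         391.56459138 207.21735468]
 [  0.           0.           1.        ]] [[-0.00125986 -0.99097583  0.13403476  0.4115257 ]
 [-0.99999831  0.00142832  0.00116064 -0.02768352]
 [-0.00134161 -0.13403307 -0.99097595  1.14647965]
 [ 0.          0.          0.          1.        ]]
0.07 [ 296  176   83   70 3471] ((550.001708984375, -192.70555114746094), (159.72340393066406, 199.82891845703125), 12.253939628601074)
0.058 [252  98  45  30 959] ((836.070068359375, -18.123504638671875), (128.1796417236328, 89.10183715820312), 89.83952331542969)
0.058 [ 159  185   57   49 1753] ((554.031494140625, 224.66908264160156), (150.0924835205078, 130.00277709960938), 86.09591674804688)
```

View pics/top.png

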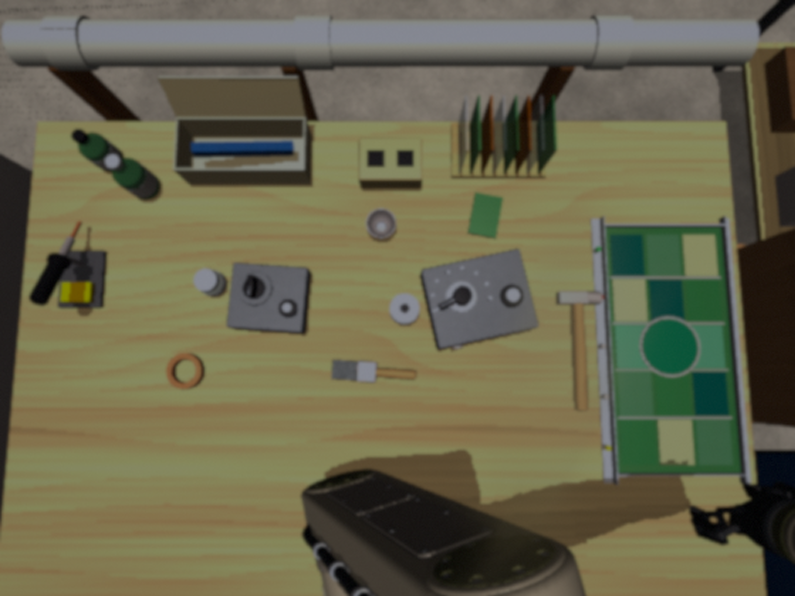

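The heat controller is the right-hand box, with its hub at about (462,296) and its button at (512,295). Its arm points left and slightly down, to about (440,307). I'll enlarge this area to check the setting.

```bash
python3 - <<'E'
from h import *
c=shot("top"); save(c,"crop.png",(290,170,385,250),8)
K=c["K"];T=c["world_from_camera"]
def pr(p):
    q=T[:3,:3].T@(np.array(p)-T[:3,3]);return (K@q)[:2]/q[2]
ax=np.array([.5524,-.1564])
for n in range(8):
    a=np.radians(105+12.25-30*n); e=[*(ax+.05*np.array([np.cos(a),np.sin(a)])),.096]
    print(n,np.round(e,4),(pr(e)-[290,170])*8)
print((pr([*ax,.098])-[290,170])*8,(pr([.553,-.2535,.092])-[290,170])*8, px(c,361,208))
s=shot("scene"); save(s,"scene.png",None,1.4)
E
```

```text
0 [ 0.5295 -0.1119  0.096 ] [149.02626454 368.18080938]
1 [ 0.5548 -0.1065  0.096 ] [131.89287618 293.91584057]
2 [ 0.5794 -0.1143  0.096 ] [154.31215542 221.93788489]
3 [ 0.5969 -0.1335  0.096 ] [209.99938012 171.33239566]
4 [ 0.6023 -0.1588  0.096 ] [284.06507275 155.3246852 ]
5 [ 0.5945 -0.1834  0.096 ] [356.97063    178.06770173]
6 [ 0.5753 -0.2009  0.096 ] [409.45930795 233.66348645]
7 [ 0.55   -0.2063  0.096 ] [427.43996343 307.55037976]
[280.32529602 299.94239995] [564.16856998 300.13901947] [ 0.55166047 -0.25473641  0.0921137 ]
```

View pics/crop.png

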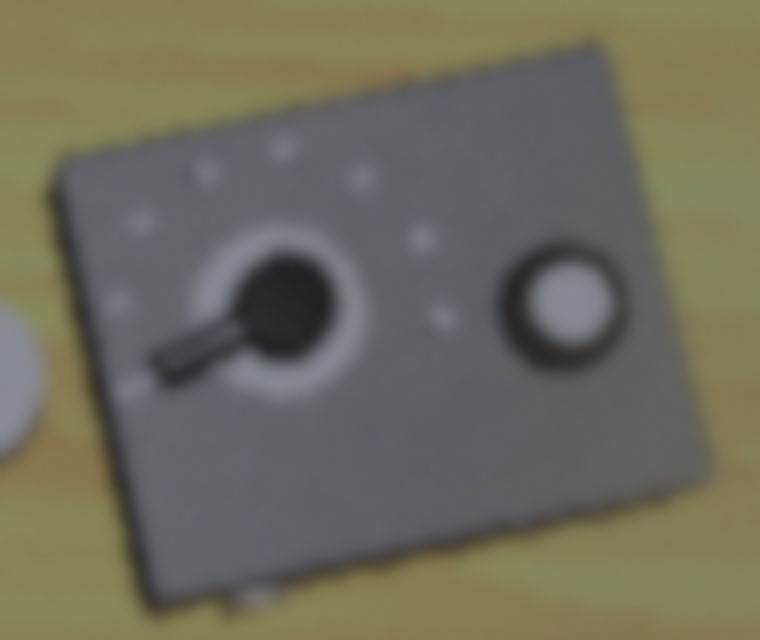

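View pics/scene.png

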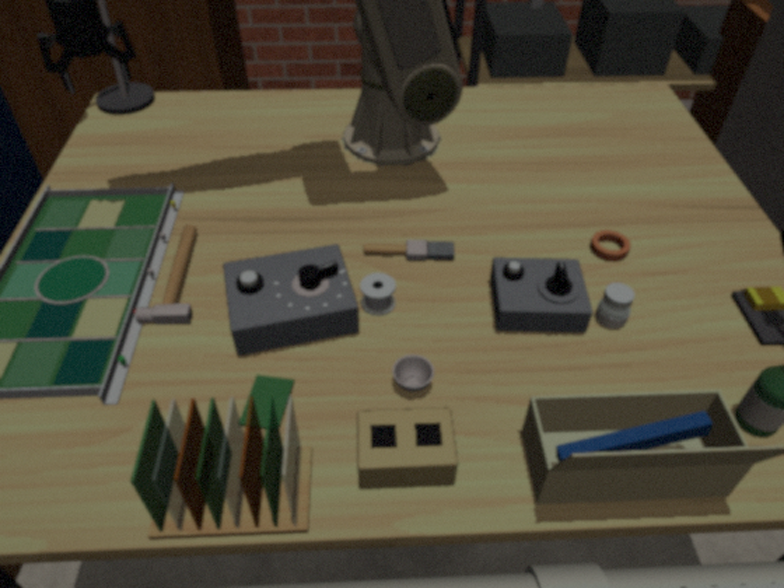

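The crop shows the arm tip at about (160,372) against a prediction of (149,368) for off, so the selector starts at off. The axis at (284,303) and the button cap at (568,303) fit the model within about 1.5 mm. I'll move above the start point with the fingers shut, turning the tool so that its y axis lies along the arm.

>>> step_arm([
  [15, 20, 0, 0, 0, 8.5, -1],
  [15, 20, 0, 0, 0, 8.5, -1],
  [15, 20, 0, 0, 0, 8.5, -1],
  [15, 20, 0, 0, 0, 8.5, -1],
  [15, 20, 0, 0, 0, 8.5, -1],
], newtons=20)

```text
clock: 0.65
tcp_pos: [0.2859, -0.4341, 0.231]
orientation: [-0.0, 0.847, 0.532, 0.0]
wrist_force: [-0.1, -0.7, 0.5]
finger_gap: 0.0125
grip_force: 0.0
```

>>> step_arm([
  [15, 20, 0, 0, 0, 8.5, -1],
  [15, 20, 0, 0, 0, 8.5, -1],
  [15, 20, 0, 0, 0, 8.5, -1],
  [15, 20, 0, 0, 0, 8.5, -1],
  [15, 20, 0, 0, 0, 8.5, -1],
])

```text
clock: 1.15
tcp_pos: [0.3609, -0.3341, 0.2311]
orientation: [-0.0, 0.596, 0.803, 0.0]
wrist_force: [0.3, 0.4, 1.0]
finger_gap: -0.0005
grip_force: 0.0
```

>>> step_arm([
  [15, 20, 0, 0, 0, 8.5, -1],
  [15, 20, 0, 0, 0, 8.5, -1],
  [15, 20, 0, 0, 0, 8.5, -1],
  [15, 20, 0, 0, 0, 8.5, -1],
  [15, 20, 0, 0, 0, 8.5, -1],
])

```text
clock: 1.65
tcp_pos: [0.4359, -0.2341, 0.2311]
orientation: [-0.0, 0.265, 0.964, 0.0]
wrist_force: [0.5, 0.3, -0.4]
finger_gap: 0.0003
grip_force: 0.0
```

>>> step_arm([
  [15, 20, 0, 0, 0, 8.5, -1],
  [15, 20, 0, 0, 0, 8.5, -1],
  [15, 20, 0, 0, 0, 8.5, -1],
  [15, 20, 0, 0, 0, 8.5, -1],
  [15, 20, 0, 0, 0, 8.5, -1],
])

```text
clock: 2.15
tcp_pos: [0.5108, -0.1341, 0.231]
orientation: [-0.0, -0.103, 0.995, 0.0]
wrist_force: [0.2, 0.0, -0.0]
finger_gap: 0.0001
grip_force: 0.0
```

>>> step_arm([
  [-2, -2, -30, 0, 0, 7.7, -1],
  [0, 0, -40, 0, 0, 7.7, -1],
  [0, 0, -40, 0, 0, 0, -1],
  [0, 0, -30, 0, 0, 0, -1],
  [0, 0, -10, 0, 0, 0, -1],
])

```text
clock: 2.65
tcp_pos: [0.5058, -0.1359, 0.0778]
orientation: [-0.003, -0.232, 0.973, 0.002]
wrist_force: [0.3, 0.3, 0.5]
finger_gap: -0.0001
grip_force: 0.0
```

```bash
cat > way.py <<'E'
# waypoints: commanded arm angle from off (deg) -> tool xy/yaw; prints deltas
import numpy as np
def pose(a,d=17,r=38,ax=(552.4,-156.4)):
    p=np.radians(117.25-a);u=np.array([np.cos(p),np.sin(p)]);t=np.array([-u[1],u[0]])
    return np.array(ax)+r*u+d*t
E
python3 - <<'E'
from h import *; from way import *
print(get_state()["tcp_pos"]*1000,get_state()["wrist_force"])
c=shot("top"); save(c,"near.png",(270,150,395,250),6)
seq=[pose(0,30),pose(0,24),pose(0,19)]+[pose(a) for a in range(0,150,6)]
for i,(a,b) in enumerate(zip(seq,seq[1:])): print(i,b.round(1),(b-a).round(1))
E
```

```text
[ 505.82477672 -135.92734356   77.82007901] [0.32925249 0.27915464 0.46784185]
0 [ 513.7 -133.6] [5.3 2.7]
1 [ 518.1 -131.3] [4.4 2.3]
2 [ 519.9 -130.4] [1.8 0.9]
3 [ 522.8 -127.1] [2.9 3.3]
4 [ 526.  -124.2] [3.2 2.9]
5 [ 529.5 -121.6] [3.5 2.6]
6 [ 533.3 -119.4] [3.8 2.2]
7 [ 537.2 -117.6] [4.  1.8]
8 [ 541.4 -116.3] [4.1 1.4]
9 [ 545.6 -115.3] [4.3 0.9]
10 [ 550.  -114.8] [4.3 0.5]
11 [ 554.3 -114.8] [4.4 0. ]
12 [ 558.7 -115.2] [ 4.3 -0.4]
13 [ 562.9 -116.1] [ 4.3 -0.9]
14 [ 567.1 -117.4] [ 4.2 -1.3]
15 [ 571.1 -119.2] [ 4.  -1.7]
16 [ 574.9 -121.3] [ 3.8 -2.2]
17 [ 578.4 -123.9] [ 3.5 -2.5]
18 [ 581.7 -126.8] [ 3.3 -2.9]
19 [ 584.6 -130. ] [ 2.9 -3.2]
20 [ 587.2 -133.5] [ 2.6 -3.5]
21 [ 589.4 -137.3] [ 2.2 -3.8]
22 [ 591.2 -141.2] [ 1.8 -4. ]
23 [ 592.5 -145.4] [ 1.4 -4.1]
24 [ 593.5 -149.6] [ 0.9 -4.3]
25 [ 594. -154.] [ 0.5 -4.3]
26 [ 594.  -158.3] [ 0.  -4.4]
```

View pics/near.png

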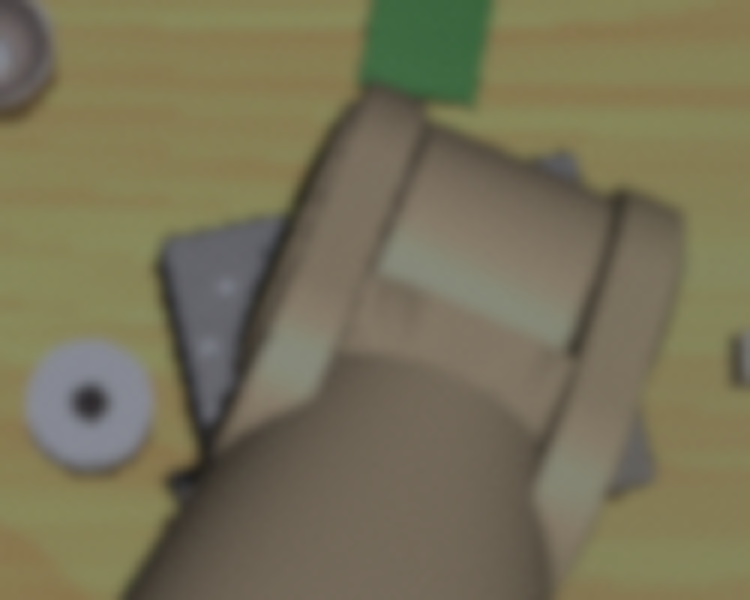

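The arm blocks the top view, but there was no contact on the way down. I'll creep towards the lever.

>>> step_arm([
  [0, 0, 0, 0, 0, 0, -1],
  [3, 1.5, 0, 0, 0, 0, -1],
  [3, 1.5, 0, 0, 0, 0, -1],
  [2, 1, 0, 0, 0, 0, -1],
  [0, 0, 0, 0, 0, 0, -1],
])

```text
clock: 3.2
tcp_pos: [0.5175, -0.1332, 0.0822]
orientation: [0.001, -0.233, 0.973, -0.0]
wrist_force: [-0.6, 0.5, -0.3]
finger_gap: 0.0001
grip_force: 0.0
```

>>> step_arm([
  [2.4, 2.8, 0, 0, 0, 0, -1],
  [2.9, 3.3, 0, 0, 0, -6, -1],
  [3.2, 2.9, 0, 0, 0, -6, -1],
])

```text
clock: 3.5
tcp_pos: [0.5246, -0.1239, 0.0814]
orientation: [-0.001, -0.127, 0.992, 0.0]
wrist_force: [-0.7, -0.7, 0.9]
finger_gap: -0.0001
grip_force: 0.7
```

>>> step_arm([
  [3.5, 2.6, 0, 0, 0, -6, -1],
  [0, 0, 0, 0, 0, 0, -1],
])

```text
clock: 3.7
tcp_pos: [0.5289, -0.1212, 0.0814]
orientation: [0.0, -0.078, 0.997, 0.0]
wrist_force: [-0.9, -0.8, -0.5]
finger_gap: -0.0
grip_force: 0.0
```

```bash
python3 - <<'E'
from h import *
c=shot("scene"); save(c,"s1.png",(150,165,265,250),6)
K=c["K"];T=c["world_from_camera"]
for n in range(8):
    a=np.radians(117.25-30*n); e=np.array([.5524+.05*np.cos(a),-.1564+.05*np.sin(a),.096])
    q=T[:3,:3].T@(e-T[:3,3]);q=(K@q)[:2]/q[2]; print(n,((q-[150,165])*6).round())
print(get_state()["tcp_pos"],get_state()["wrist_force"])
E
```

```text
0 [545. 125.]
1 [558. 170.]
2 [536. 216.]
3 [483. 251.]
4 [412. 264.]
5 [345. 250.]
6 [301. 215.]
7 [291. 168.]
[ 0.52865081 -0.12132109  0.08133443] [-0.06242444  0.41944799 -0.33860199]
```

View pics/s1.png

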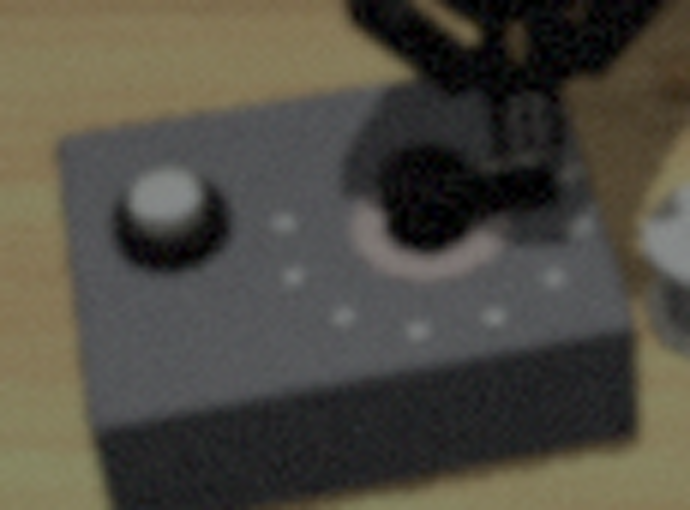

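In the scene view the arm tip is at (555,180), against (558,170) predicted for setting 1, so it has snapped cleanly into click 1. I'll go on to 2 and 3.

>>> step_arm([
  [3.8, 2.2, 0, 0, 0, -6, -1],
  [4, 1.8, 0, 0, 0, -6, -1],
  [4.1, 1.4, 0, 0, 0, -6, -1],
  [4.3, 0.9, 0, 0, 0, -6, -1],
  [4.3, 0.5, 0, 0, 0, -6, -1],
])

```text
clock: 4.25
tcp_pos: [0.5484, -0.1143, 0.0811]
orientation: [-0.001, 0.184, 0.983, 0.0]
wrist_force: [-0.9, 0.8, -1.0]
finger_gap: 0.0001
grip_force: 0.5
```

>>> step_arm([
  [0, 0, 0, 0, 0, 0, -1],
  [4.4, 0, 0, 0, 0, -6, -1],
  [4.3, -0.4, 0, 0, 0, -6, -1],
  [4.3, -0.9, 0, 0, 0, -6, -1],
  [4.2, -1.3, 0, 0, 0, -6, -1],
])

```text
clock: 4.75
tcp_pos: [0.5657, -0.1169, 0.0813]
orientation: [-0.001, 0.384, 0.924, 0.0]
wrist_force: [0.1, 2.2, 1.1]
finger_gap: -0.0
grip_force: 0.9
```

>>> step_arm([
  [4, -1.7, 0, 0, 0, -6, -1],
  [0, 0, 0, 0, 0, 0, -1],
])

```text
clock: 4.95
tcp_pos: [0.5704, -0.1193, 0.0813]
orientation: [0.0, 0.43, 0.903, -0.0]
wrist_force: [0.4, -0.4, 0.3]
finger_gap: 0.0003
grip_force: 0.0
```

```bash
python3 - <<'E'
from h import *
c=shot("scene"); save(c,"s2.png",(150,165,265,250),6)
print(get_state()["tcp_pos"],get_state()["wrist_force"],get_state()["orientation"])
E
```

```text
[ 0.57017031 -0.11926069  0.08129989] [-0.33937477 -0.17455663  0.1757247 ] [ 1.14051400e-04  4.29337281e-01  9.03144219e-01 -6.97809924e-05]
```

View pics/s2.png

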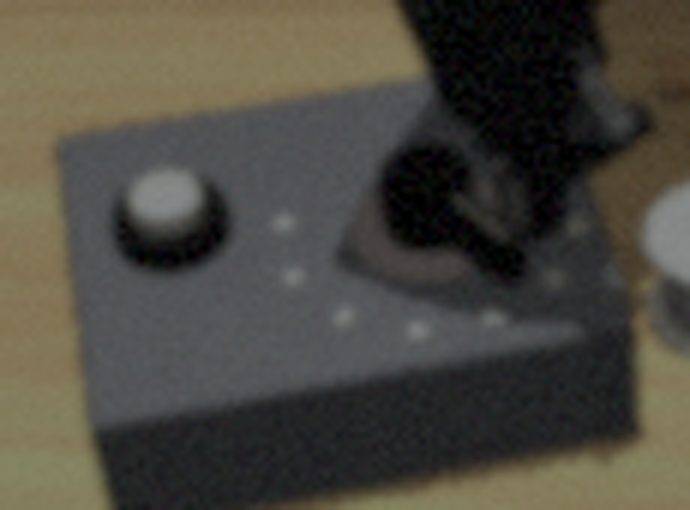

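The arm tip is at about (500,255), between settings 2.5 and 3, with no force left. The contact is at about 77°, just past the half-way ridge. I'll carry on to click 4, slowing near the ridge.

>>> step_arm([
  [3.8, -2.2, 0, 0, 0, -6, -1],
  [3.5, -2.5, 0, 0, 0, -6, -1],
  [3.3, -2.9, 0, 0, 0, -6, -1],
  [2.9, -3.2, 0, 0, 0, -6, -1],
  [1.3, -1.8, 0, 0, 0, -3, -1],
])

```text
clock: 5.5
tcp_pos: [0.5851, -0.1315, 0.0814]
orientation: [0.0, 0.63, 0.777, 0.0]
wrist_force: [1.5, 0.7, 0.3]
finger_gap: 0.0001
grip_force: 0.5
```

>>> step_arm([
  [1.3, -1.7, 0, 0, 0, -3, -1],
  [1.2, -1.8, 0, 0, 0, -3, -1],
  [0, 0, 0, 0, 0, 0, -1],
])

```text
clock: 5.8
tcp_pos: [0.5874, -0.1354, 0.0814]
orientation: [0.0, 0.669, 0.744, -0.0]
wrist_force: [-0.2, -0.3, -0.4]
finger_gap: -0.0
grip_force: 0.0
```

```bash
python3 - <<'E'
from h import *
c=shot("scene"); save(c,"s3.png",(150,165,265,250),6)
s=get_state();p=s["tcp_pos"]*1000;q=s["orientation"]
print(p,s["wrist_force"],np.degrees(2*np.arctan2(q[2],q[1])))
E
```

```text
[ 587.27850585 -135.27521255   81.3357299 ] [-0.90203357  0.40598759  0.7051812 ] 96.09366817153561
```

View pics/s3.png

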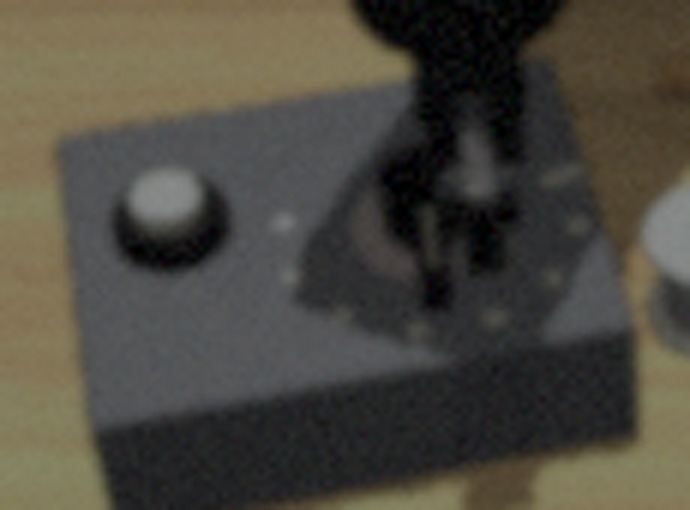

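```bash
python3 - <<'E'
from h import *
c=shot("scene"); save(c,"s4.png",(195,180,255,225),13)
K=c["K"];T=c["world_from_camera"]
for n in (3.5,3.7,4):
  for r in(0,.02,.05):
    a=np.radians(117.25-30*n); e=np.array([.5524+r*np.cos(a),-.1564+r*np.sin(a),.096])
    q=T[:3,:3].T@(e-T[:3,3]);q=(K@q)[:2]/q[2]; print(n,r,((q-[195,180])*13).round(),end=' ')
  e=np.array([.5524+.056*np.cos(a),-.1564+.056*np.sin(a),.07]);q=T[:3,:3].T@(e-T[:3,3]);q=(K@q)[:2]/q[2]; print('dot',((q-[195,180])*13).round())
E
```

```text
3.5 0 [335. 171.] 3.5 0.02 [355. 249.] 3.5 0.05 [386. 369.] dot [405. 502.]
3.7 0 [335. 171.] 3.7 0.02 [343. 251.] 3.7 0.05 [355. 374.] dot [370. 507.]
4 0 [335. 171.] 4 0.02 [325. 252.] 4 0.05 [308. 376.] dot [318. 510.]
```

View pics/s4.png

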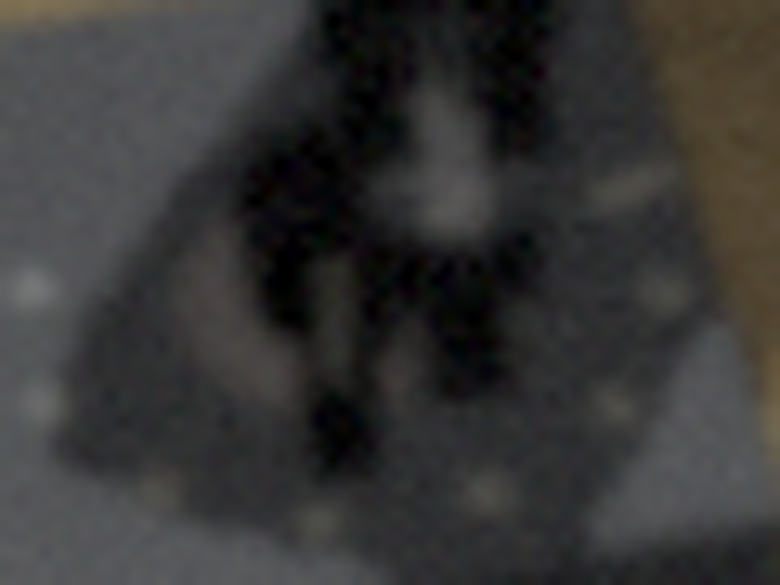

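The white line runs from (330,260) to (340,375), and there is a visible gap between the finger and the arm. That suggests click 4, but I'll back the finger off and measure the angle from depth.

>>> step_arm([
  [-1, 10, 0, 0, 0, 0, -1],
  [-2, 15, 0, 0, 0, 0, -1],
  [0, 0, 40, 0, 0, 0, -1],
  [0, 15, 40, 0, 0, 0, -1],
  [0, 0, 0, 0, 0, 0, -1],
])

```text
clock: 6.4
tcp_pos: [0.5873, -0.0933, 0.1673]
orientation: [0.004, 0.669, 0.744, 0.002]
wrist_force: [0.9, 0.1, 1.6]
finger_gap: 0.0
grip_force: 0.0
```

```bash
cat > ang.py <<'E'
from h import *
def cloud(c):
    K=c["K"];T=c["world_from_camera"];v,u=np.mgrid[:420,:560]
    d=np.stack([(u-K[0,2])/K[0,0],(v-K[1,2])/K[1,1],np.ones(u.shape)],-1)
    return ((d*c["z_map"][...,None])@T[:3,:3].T+T[:3,3])[c["z_map"]>0]
def angle():
    for n in("scene","top"):
        P=cloud(shot(n));P=P[(P[:,2]>.086)&(P[:,2]<.104)]
        r=P[:,:2]-[.5524,-.1564];R=np.hypot(*r.T)
        h=r[R<.022];m=(R>.028)&(R<.054)
        q=r[m].mean(0) if m.any() else None
        print(n,"hub n/mean",len(h),h.mean(0).round(4) if len(h) else '',"arm",m.sum(),q)
        if m.any():
            a=np.degrees(np.arctan2(r[m][:,1],r[m][:,0]))
            print(" sel deg from off",(117.25-a).mean().round(1),(117.25-a).std().round(1), "setting",((117.25-a).mean()/30).round(2))
if __name__=="__main__": angle(); s=get_state();print(s["tcp_pos"],s["wrist_force"])
E
python3 ang.py
```

```text
scene hub n/mean 179 [ 0.0064 -0.0002] arm 68 [ 0.04283966 -0.00173618]
 sel deg from off 119.5 5.2 setting 3.98
top hub n/mean 0  arm 0 None
[ 0.5851075  -0.09381642  0.16264736] [-0.68723208 -0.53863971 -1.21044196]
```

Depth gives setting 3.98, so the selector is in click 4. I'll re-approach for the last click.

>>> step_arm([
  [0, -15, -40, 0, 0, 0, -1],
  [0, 0, -40, 0, 0, 0, -1],
  [2, -15, 0, 0, 0, 0, -1],
  [1, -10, 0, 0, 0, 0, -1],
  [1, -1.9, 0, 0, 0, -3, -1],
])

```text
clock: 7.0
tcp_pos: [0.5898, -0.1392, 0.0828]
orientation: [0.001, 0.69, 0.724, 0.0]
wrist_force: [0.4, -0.4, 1.4]
finger_gap: -0.0002
grip_force: 0.0
```

>>> step_arm([
  [1.8, -4, 0, 0, 0, -6, -1],
  [1.4, -4.1, 0, 0, 0, -6, -1],
  [0.5, -2.2, 0, 0, 0, -3, -1],
  [0.4, -2.1, 0, 0, 0, -3, -1],
  [0, 0, 0, 0, 0, 0, -1],
])

```text
clock: 7.5
tcp_pos: [0.5942, -0.151, 0.0837]
orientation: [0.002, 0.794, 0.608, 0.001]
wrist_force: [0.5, 0.4, -0.3]
finger_gap: -0.0001
grip_force: 0.1
```

>>> step_arm([
  [0.3, -2.2, 0, 0, 0, -3, -1],
  [0.2, -2.1, 0, 0, 0, -3, -1],
  [0.2, -2.1, 0, 0, 0, -3, -1],
  [0, 0, 0, 0, 0, 0, -1],
])

```text
clock: 7.9
tcp_pos: [0.5943, -0.1569, 0.0829]
orientation: [0.001, 0.839, 0.544, 0.001]
wrist_force: [0.5, 0.2, -0.8]
finger_gap: -0.0001
grip_force: 0.0
```

```bash
python3 ang.py
```

```text
scene hub n/mean 20 [0.0094 0.0143] arm 93 [ 0.04464457 -0.00981133]
 sel deg from off 129.8 18.5 setting 4.33
top hub n/mean 0  arm 0 None
[ 0.5939281  -0.15640477  0.08238646] [ 0.05857519 -0.24376035 -0.00474299]
```

Contact is gone, so it has probably snapped. I'll back off and measure.

>>> step_arm([
  [4, 8, 0, 0, 0, 0, -1],
  [6, 15, 0, 0, 0, 0, -1],
  [0, 10, 40, 0, 0, 0, -1],
  [0, 20, 40, 0, 0, 0, -1],
  [0, 0, 20, 0, 0, 0, -1],
])

```text
clock: 8.5
tcp_pos: [0.6048, -0.0996, 0.185]
orientation: [0.001, 0.838, 0.545, 0.002]
wrist_force: [0.2, -1.4, 0.2]
finger_gap: -0.0
grip_force: 0.0
```

```bash
python3 ang.py
```

```text
scene hub n/mean 175 [0.0067 0.0006] arm 76 [ 0.03722707 -0.02066388]
 sel deg from off 146.1 5.7 setting 4.87
top hub n/mean 0  arm 0 None
[ 0.60591877 -0.10133021  0.18557429] [0.29708522 0.49989498 0.18905786]
```

Setting 5 reads 4.87, past the ridge, so it is in click 5. I'll double-check from above later. Next is moving over the button.

>>> step_arm([
  [-13, -38, 0, 0, 0, 0, -1],
  [-13, -38, 0, 0, 0, 0, -1],
  [-13, -38, 0, 0, 0, 0, -1],
  [-13, -38, 0, 0, 0, 0, -1],
  [0, 0, 0, 0, 0, 0, -1],
])

```text
clock: 9.1
tcp_pos: [0.5499, -0.2583, 0.1799]
orientation: [-0.0, 0.841, 0.542, -0.001]
wrist_force: [-0.3, 0.8, 0.2]
finger_gap: 0.0002
grip_force: 0.0
```

```bash
python3 - <<'E'
from ang import *
angle(); print(get_state()["tcp_pos"])
P=cloud(shot("scene"));P=P[(P[:,2]>.089)&(P[:,2]<.096)];P=P[np.hypot(*(P[:,:2]-[.553,-.2535]).T)<.02]
print(len(P),P.mean(0),P.min(0),P.max(0))
E
```

```text
scene hub n/mean 175 [0.0066 0.0006] arm 83 [ 0.03665552 -0.02002865]
 sel deg from off 145.7 6.1 setting 4.86
top hub n/mean 147 [ 0.     -0.0003] arm 36 [ 0.03247525 -0.02111405]
 sel deg from off 150.3 5.4 setting 5.01
[ 0.55080027 -0.25483727  0.18008831]
87 [ 0.55735609 -0.25334752  0.09159463] [ 0.54214913 -0.2657298   0.08916515] [ 0.57024776 -0.24027739  0.0953445 ]
```

The top view reads 5.01, so click 5 is confirmed. Now I'll press the button.

>>> step_arm([
  [2, 1, -30, 0, 0, 0, -1],
  [0, 0, -30, 0, 0, 0, -1],
  [0, 0, -18, 0, 0, 0, -1],
  [0, 0, -4, 0, 0, 0, -1],
  [0, 0, 0, 0, 0, 0, -1],
])

```text
clock: 9.75
tcp_pos: [0.5533, -0.2522, 0.0987]
orientation: [-0.001, 0.839, 0.545, -0.0]
wrist_force: [0.3, -0.2, 0.3]
finger_gap: -0.0003
grip_force: 0.0
```

>>> step_arm([
  [0, 0, -4, 0, 0, 0, -1],
  [0, 0, -3, 0, 0, 0, -1],
  [0, 0, -3, 0, 0, 0, -1],
  [0, 0, 0, 0, 0, 0, -1],
])

```text
clock: 10.15
tcp_pos: [0.5541, -0.2541, 0.0899]
orientation: [0.001, 0.839, 0.544, 0.001]
wrist_force: [1.1, 0.2, 2.8]
finger_gap: 0.0001
grip_force: 1.3
```

>>> step_arm([
  [0, 0, -2, 0, 0, 0, -1],
  [0, 0, -2, 0, 0, 0, -1],
  [0, 0, -1, 0, 0, 0, -1],
  [0, 0, 0, 0, 0, 0, -1],
  [0, 0, 0, 0, 0, 0, -1],
])

```text
clock: 10.65
tcp_pos: [0.5541, -0.2541, 0.086]
orientation: [0.001, 0.839, 0.544, 0.001]
wrist_force: [-0.2, 2.1, 10.6]
finger_gap: 0.0001
grip_force: 5.2
```

At 10.6 N and z = 0.086 the button has bottomed out. Now release and move well clear.

>>> step_arm([
  [0, 0, 5, 0, 0, 0, -1],
  [0, 0, 15, 0, 0, 0, -1],
  [0, 0, 40, 0, 0, 0, -1],
  [0, 0, 40, 0, 0, 0, -1],
  [-20, -20, 20, 0, 0, 0, -1],
])

```text
clock: 11.15
tcp_pos: [0.5351, -0.2732, 0.2073]
orientation: [0.002, 0.838, 0.545, 0.001]
wrist_force: [1.4, -0.6, 0.3]
finger_gap: -0.0001
grip_force: 0.0
```

>>> step_arm([
  [-30, -20, 0, 0, 0, 0, -1],
  [-30, -20, 0, 0, 0, 0, -1],
  [-20, 0, 0, 0, 0, 0, -1],
  [0, 0, 0, 0, 0, 0, -1],
  [0, 0, 0, 0, 0, 0, -1],
])

```text
clock: 11.65
tcp_pos: [0.453, -0.314, 0.2041]
orientation: [-0.0, 0.84, 0.543, -0.0]
wrist_force: [-0.3, 0.6, 0.1]
finger_gap: -0.0001
grip_force: 0.0
```

```bash
python3 - <<'E'
from ang import *
angle(); print(get_state()["tcp_pos"],get_state()["qvel"].round(3))
c=shot("top");P=cloud(c);P=P[(P[:,2]>.083)&(P[:,2]<.096)];P=P[np.hypot(*(P[:,:2]-[.553,-.2535]).T)<.011]
print(len(P),np.median(P,0)); save(c,"end.png",None,1.42)
E
```

```text
scene hub n/mean 175 [0.0068 0.0008] arm 80 [ 0.0369192  -0.02040101]
 sel deg from off 145.9 5.7 setting 4.86
top hub n/mean 146 [-0.0002 -0.0003] arm 36 [ 0.0324794  -0.02111527]
 sel deg from off 150.4 5.4 setting 5.01
[ 0.45392795 -0.31373041  0.2041224 ] [ 0.009  0.006  0.006  0.001  0.002 -0.003]
51 [ 0.55394518 -0.25244606  0.09213619]
```

View pics/end.png

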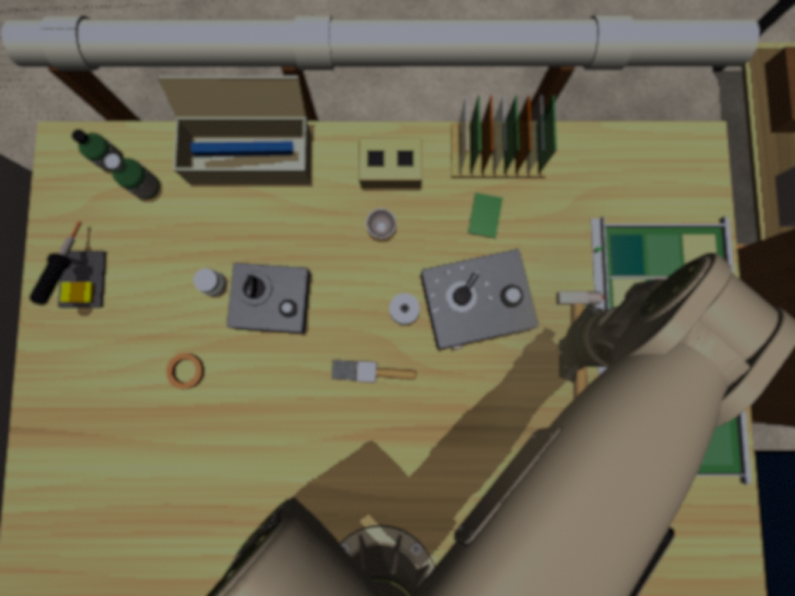

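The final picture shows the lever at setting 5, its tip near (476,276). The button at (512,295) is back up, with its top at 92 mm. Everything else that can be seen is where it was, and the arm is well clear.

```bash
python3 -c "
from workcell import *
print(hand_in())"
```

```text
the job is handed in; nothing more can be done
None
```

The selector was pushed click by click to setting 5 and rests there (top camera reads 5.01), the button was pressed fully down and has come back up, and the job was handed in at about 12 s of the 48 s allowed.

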